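# Set the finished copperware in its box bases

### The arm

A 6-joint arm with a two-finger parallel gripper is mounted at the origin on the work surface. World frame = base frame: x ahead of the robot, y to its left, z up, the work surface at z = 0. Lengths are in mm, angles in rad, forces in N, time in s.
With the tool pointing down it reaches from about 300 to 775 mm from the base axis. Payload 14.6 kg.
Tool frame: the origin (TCP) lies at the very end of the fingers, on their centre line; the grasp point (between the pads) lies 19 mm behind it; z points along the fingers, y is the line along which they close (so a half turn about z gives the same grasp; the last joint's range is limited). The gripper opens to 94 mm and grips with 3 to 60 N. Pads are 16 mm wide; open, the fingers measure 119 mm over their backs; the gripper's body (75 mm by 177 mm) begins 78 mm behind the grasp point.
Start: joints at [-1.345, 0.3, 1.521, -0, 1.321, -0.067], TCP at [158.742, -526.583, 169.646] pointing down, gripper open.
Joint ranges: [-3.03, 3.03], [-0.79, 2.21], [0.23, 2.52], [-1.04, 4.18], [0, 3.07], [-2.55, 2.55]. Speed limits (rad/s): [2.22, 2.22, 2.57, 3.14, 3.14, 3.14].

### API

Orientations are given as [roll, pitch, yaw] about the fixed x, y, z axes, in that order (R = Rz(yaw) Ry(pitch) Rx(roll)).
In Python, from cell import manip, optics gives the robot as it stands.
- The arm moves only by the shell command python3 -m crank 'ROWS' [FORCE]. ROWS is JSON, a list of rows, each a list of 7 numbers: the opening in per cent of the stroke, from 0 (shut) to 100 (fully open), then the shift along the tool's x, y, z in mm, then the turn, a rotation vector about the tool's x, y, z in rad. A call has 1 to 10 rows; each row is the pose to reach, as a shift and turn from the pose commanded when the call began, along the tool's axes at that moment; what a row does not reach only later rows make up. A row lasts 1/10 s, in which the tool goes at most 50 mm and 8.59 degrees, less where a joint would pass 70% of its speed; a pose out of reach is approached as far as the arm can. A call with a gripper value outside its range is refused whole. The fingers move at their own pace and stop on an object; FORCE is the grip in N (left out, the last holds). Time passes only in rows, so rows that repeat a pose let the fingers close. It gives the time, the measured TCP pose, the force, the opening and the grip force at its end, in the units of the state.
- manip.read_state(): the state, without advancing time (a new reading comes with each control period).
- optics.camera(name): name is "scene" or "top"; returns (picture, depth): 400x640x3 uint8, red, green, blue; 400x640 float32, mm along the optical axis (not along the pixel's ray), 0 where there is no reading.
- optics.calibration(name): a dict with "camera_matrix" (3x3 intrinsics, pixels), "R" (3x3) and "t" (3): a world point X has camera coordinates R X + t. Camera axes: x right, y down, z forward; pixel columns grow to the right and rows downward; lengths in mm; the calibration is good to about 2 mm. A picture is of the moment at which its call begins. calibration takes no time and is no camera call.
- manip.sign_off(): hands the job in; it is judged then, once.
The state is a dict: "clock": time; "joints": joint angles; "qd": joint speeds; "effort": joint torques, N m; "eef_pos": TCP position; "eef_rot": TCP orientation; "wrist_force": force on the tool from outside, world axes, zero at the start; "moment": the same for the moment, N m; "finger_gap": finger opening in mm; "finger_force": force on a finger pad.
Only numpy, scipy, OpenCV 4.12 (cv2) and the standard library are available. Lean on these libraries where they do the work, as an engineer would, in place of code of your own. Each camera call takes 0.05 s, during which the arm holds its last target. There are 200 camera calls.

### The job

Pack the four finished copper pieces: stand each one upright in the wooden box base made to its size - the round caddy in the larger square base, the cup in the smaller square one, the rectangular trinket box in the wide oblong one, the pen case in the long narrow one - flat on the felt inside the lip, so that the covers could be slipped on. Lower each piece gently until it stands rather than dropping it, keep the pieces from tipping over, and leave the steel doming block and the jar where they are.

Things in the scene. Friction and masses are not known exactly. Their poses are not given: they have to be found in the camera images.
- caddy: Round closed copper tea caddy, upright, 60 mm diameter, 84 mm tall, a seam line round it at 55 mm, low domed top; one rigid piece, about 0.2 kg. Origin: centre of the underside; z up. It belongs in caddy_base.
- cup: Small open copper cup, upright, 40 mm diameter over its upper 30 mm, narrower at the foot, 50 mm tall, wall 2.5 mm; about 0.1 kg. Origin: centre of the underside; z up. It belongs in cup_base.
- trinket_box: Rectangular copper box with a closed flat lid (one rigid piece), 84 mm along its x, 52 mm along its y, 44 mm tall, about 0.25 kg. Origin: centre of the underside; z up. It belongs in trinket_base, long side along the long side; either way round will do.
- pen_case: Long narrow copper pen case with round ends and a closed flat lid (one rigid piece), 120 mm along its x, 34 mm along its y, 40 mm tall, about 0.2 kg. Origin: centre of the underside; z up. It belongs in pen_base, lengthwise; either way round will do.
- caddy_base: Base of a wooden presentation box, the larger square one, bare pale wood, loose on the bench, about 0.2 kg: a flat plinth 94 x 94 mm and 8 mm thick, on it a low upright lip (4 mm thick, its top 20 mm above the bench) around a shallow well lined with grey felt. The well is 76 x 76 mm inside and 12 mm deep, its floor 8 mm above the bench. For the caddy: 8 mm to spare on each side. Origin: centre of the underside; z up.
- cup_base: Base of a wooden presentation box, the smaller square one, bare pale wood, loose on the bench, about 0.2 kg: a flat plinth 74 x 74 mm and 8 mm thick, on it a low upright lip (4 mm thick, its top 20 mm above the bench) around a shallow well lined with grey felt. The well is 56 x 56 mm inside and 12 mm deep, its floor 8 mm above the bench. For the cup: 8 mm to spare on each side. Origin: centre of the underside; z up.
- trinket_base: Base of a wooden presentation box, the wide oblong one, bare pale wood, loose on the bench, about 0.2 kg: a flat plinth 118 x 86 mm and 8 mm thick, on it a low upright lip (4 mm thick, its top 20 mm above the bench) around a shallow well lined with grey felt. The well is 100 (along its x) x 68 (along its y) mm inside and 12 mm deep, its floor 8 mm above the bench. For the trinket box: 8 mm to spare on each side. Origin: centre of the underside; z up.
- pen_base: Base of a wooden presentation box, the long narrow one, bare pale wood, loose on the bench, about 0.2 kg: a flat plinth 154 x 68 mm and 8 mm thick, on it a low upright lip (4 mm thick, its top 20 mm above the bench) around a shallow well lined with grey felt. The well is 136 (along its x) x 50 (along its y) mm inside and 12 mm deep, its floor 8 mm above the bench. For the pen case: 8 mm to spare on each side. Origin: centre of the underside; z up.
- doming_block: Bystander, stays where it is: a solid steel cube of 50 mm with round hollows in its faces, 0.9 kg. Origin: centre of the underside; z up.
- jar: Bystander, stays where it is: a small closed amber jar with a steel cap and paper label, 48 mm diameter, 62 mm tall, 0.25 kg. Origin: centre of the underside; z up.
There are look-alikes about, which are no part of the job. Leave any blue or turquoise look-alike of the trinket_box alone.

How it is judged (in metres and radians):
At the end, for the whole second after the job is handed in: Each piece stands on the felt of its own base (within 14 mm of its centre, underside 4 to 11.5 mm above the base's, leaning under 0.1 rad), released and at rest; the bases lie flat on the bench (under 0.06 rad); doming block and jar within 30 mm of their start (horizontal distance between caddy and caddy_base below 0.014 m and z of caddy in the frame of caddy_base between 0.004 and 0.0115 m and angle between each of caddy, cup, trinket_box, pen_case's own z axis and vertical below 0.1 rad and angle between each of caddy_base, cup_base, trinket_base, pen_base's own z axis and vertical below 0.06 rad and height (world z) of each of caddy_base, cup_base, trinket_base, pen_base below 0.005 m and linear speed of each of caddy, cup, trinket_box, pen_case below 0.02 m/s and angular speed of each of caddy, cup, trinket_box, pen_case below 0.2 rad/s and horizontal distance between cup and cup_base below 0.014 m and z of cup in the frame of cup_base between 0.004 and 0.0115 m and horizontal distance between trinket_box and trinket_base below 0.014 m and z of trinket_box in the frame of trinket_base between 0.004 and 0.0115 m and horizontal distance between pen_case and pen_base below 0.014 m and z of pen_case in the frame of pen_base between 0.004 and 0.0115 m and distance of each of doming_block, jar from where it was at the start of the episode below 0.03 m); the robot touches nothing.
It fails at once if a piece is dropped into its base (still faster than 0.5 m/s within 12 mm of the felt) ((horizontal distance between caddy and caddy_base below 0.03 m and z of caddy in the frame of caddy_base below 0.02 m and linear speed of caddy above 0.5 m/s) or (horizontal distance between cup and cup_base below 0.03 m and z of cup in the frame of cup_base below 0.02 m and linear speed of cup above 0.5 m/s) or (horizontal distance between trinket_box and trinket_base below 0.03 m and z of trinket_box in the frame of trinket_base below 0.02 m and linear speed of trinket_box above 0.5 m/s) or (horizontal distance between pen_case and pen_base below 0.03 m and z of pen_case in the frame of pen_base below 0.02 m and linear speed of pen_case above 0.5 m/s)).
It fails at once if a piece is tipped over (leans more than 0.8 rad) (angle between any of caddy, cup, trinket_box, pen_case's own z axis and vertical above 0.8 rad).
It fails at once if the steel doming block is moved more than 30 mm from where it stood (distance of doming_block from where it was at the start of the episode above 0.03 m).
It fails at once if the jar is moved more than 30 mm from where it stood (distance of jar from where it was at the start of the episode above 0.03 m).
It also fails if it takes over 104 s, if anything falls off the work surface, if the arm or the gripper's body presses on something with over 40 N, if the wrist force passes 120 N, or if a joint passes its speed limit or range.

## Working session

There is one attempt and no reset: what is moved stays moved. The work goes in short steps, Python scripts to look and compute and a shell command to move; the robot and the scene stay as the last step left them, time stands still between calls to the robot, and variables do not carry over. Pictures are saved under pics/ and viewed, at most 14 in all, crops included, and the job is handed in when it is done.

```bash
ls; mkdir -p pics; python3 - <<'E'
from cell import manip, optics
import cv2,numpy as np
s=manip.read_state(); print(s)
for n in("top","scene"):
    p,d=optics.camera(n); cv2.imwrite(f"pics/{n}0.png",p[:,:,::-1]); np.savez(f"pics/{n}0.npz",p=p,d=d)
    c=optics.calibration(n); print(n,c)
E
```

```text
pics
{'clock': 0.0, 'joints': array([-1.34458631e+00,  3.00448371e-01,  1.52159188e+00,  1.80274256e-05,
        1.32071828e+00, -6.65801253e-02]), 'qd': array([-0.00116262, -0.00218421, -0.0005805 , -0.00128739,  0.00128433,
       -0.00137532]), 'effort': array([-1.57579752e-04, -5.31801081e+01, -3.52733588e+01,  7.08321878e-02,
        2.44654709e-02, -7.31837417e-05]), 'eef_pos': array([ 158.685917  , -526.28315087,  169.0942636 ]), 'eef_rot': array([-3.14043053e+00, -9.49890768e-05,  2.92785613e-01]), 'wrist_force': array([-0.40977881, -0.34569119,  0.40592015]), 'moment': array([-0.03040733, -0.01242049,  0.0179092 ]), 'finger_force': 0.0, 'finger_gap': 93.97140855051869}
top {'camera_matrix': array([[518.56487948,   0.        , 324.40208445],
       [  0.        , 518.56487948, 196.711354  ],
       [  0.        ,   0.        ,   1.        ]]), 'R': array([[-0.00704076, -0.99991177,  0.01126391],
       [-0.99488651,  0.00586956, -0.10082844],
       [ 0.10075343, -0.01191622, -0.99484006]]), 't': array([ -26.9258948 ,  543.26391255, 1721.78858348])}
scene {'camera_matrix': array([[388.68483804,   0.        , 321.9722668 ],
       [  0.        , 388.68483804, 198.70882197],
       [  0.        ,   0.        ,   1.        ]]), 'R': array([[ 0.42984492,  0.90286652,  0.00808631],
       [ 0.7251536 , -0.33987415, -0.59886378],
       [-0.53794573,  0.26328237, -0.80081008]]), 't': array([-227.83707376, -382.83866884, 1390.82806936])}
```

View pics/top0.png

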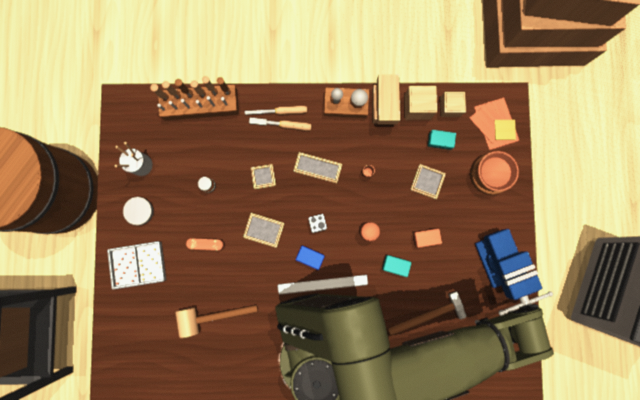

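View pics/scene0.png

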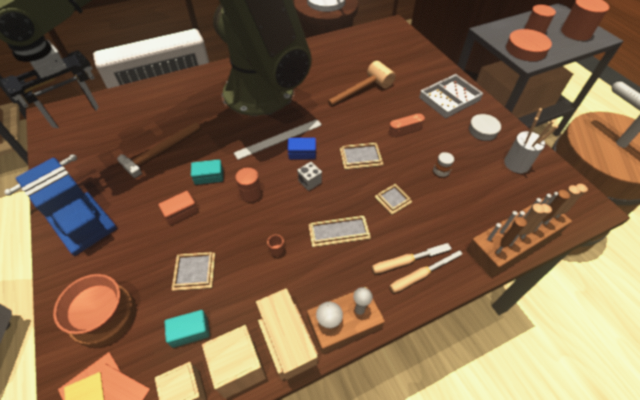

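Top view: cup_base (263,176), pen_base (318,167), caddy_base (428,181), trinket_base (264,230), cup (368,171), caddy (370,231), pen_case (205,244), doming block (317,223), jar (205,184). 
Trinket box candidates: copper (428,238), blue (310,257), turquoise (397,266) and (443,139). The copper one fits, because the box is copper and the others are the look-alikes to avoid.

```bash
cat > h.py <<'E'
from cell import manip, optics
import cv2,numpy as np
def world(n,d):
    c=optics.calibration(n);K=c["camera_matrix"];v,u=np.mgrid[:400,:640]
    P=np.stack([(u-K[0,2])/K[0,0]*d,(v-K[1,2])/K[1,1]*d,d],-1)
    return (P-c["t"])@c["R"]
def rect(W,u,v,r,z0,z1,d):
    m=np.zeros(d.shape,bool);m[v-r:v+r,u-r:u+r]=1
    m&=(d>0)&(W[...,2]>z0)&(W[...,2]<z1)
    k,l,st,_=cv2.connectedComponentsWithStats(m.astype(np.uint8))
    m=l==1+np.argmax(st[1:,4])
    p=W[m];(c,s,a)=cv2.minAreaRect(p[:,:2].astype(np.float32))
    if s[0]<s[1]: s=s[::-1];a+=90
    a=(a+90)%180-90
    return np.round(c,1),np.round(s,1),"ang",round(a,1),"zmed",round(float(np.median(p[:,2])),1),"n",len(p)
E
python3 - <<'E'
from h import *
f=np.load("pics/top0.npz");p,d=f["p"],f["d"];W=world("top",d)
for n,u,v,r,z0,z1 in [("caddy",370,231,16,60,100),("cup",368,171,14,35,65),("tbox",428,238,22,32,56),("pen",205,244,25,28,52),
 ("cadb",428,181,26,5,40),("cupb",263,176,20,5,40),("trb",264,230,28,5,40),("penb",318,167,32,5,40),("dom",317,223,16,35,65),("jar",205,184,14,45,80),("blue",310,257,18,25,60),("turq",397,266,18,25,60),("turq2",443,139,18,25,60)]:
    print(n,*rect(W,u,v,r,z0,z1,d))
print("table",W[[200,300],[340,240],2])
cv2.imwrite("pics/crop.png",cv2.resize(p[120:290,180:470,::-1],None,fx=2.7,fy=2.7,interpolation=2))
E
```

```text
caddy [ 424.7 -177.3] [58.2 58.1] ang -63.9 zmed 82.4 n 273
cup [ 628.8 -178.5] [37.6 37.3] ang 87.3 zmed 48.6 n 41
tbox [ 403.4 -373.8] [85.2 51.9] ang -81.0 zmed 43.8 n 394
pen [388.1 369.9] [120.3  33.8] ang 87.0 zmed 39.3 n 354
cadb [ 597.1 -386.9] [101.2 100.3] ang -19.3 zmed 10.9 n 622
cupb [617.6 182.5] [80.4 76.5] ang -81.0 zmed 10.7 n 391
trb [437.1 176.3] [130.  99.] ang 74.9 zmed 10.6 n 694
penb [646.9  -8.4] [156.7  83. ] ang 76.2 zmed 10.7 n 723
dom [454.9  -6.5] [50.1 49.5] ang -76.3 zmed 50.0 n 228
jar [586.9 366.4] [41.3 40.8] ang -29.4 zmed 61.6 n 142
blue [341.3  19.5] [83.6 52. ] ang 66.5 zmed 43.2 n 398
turq [ 311.9 -268.5] [84.1 51.6] ang 73.8 zmed 43.1 n 408
turq2 [ 739.6 -432.8] [86.4 56.1] ang 79.5 zmed 43.7 n 403
table [ 7.13442256 -0.99084329]
```

View pics/crop.png

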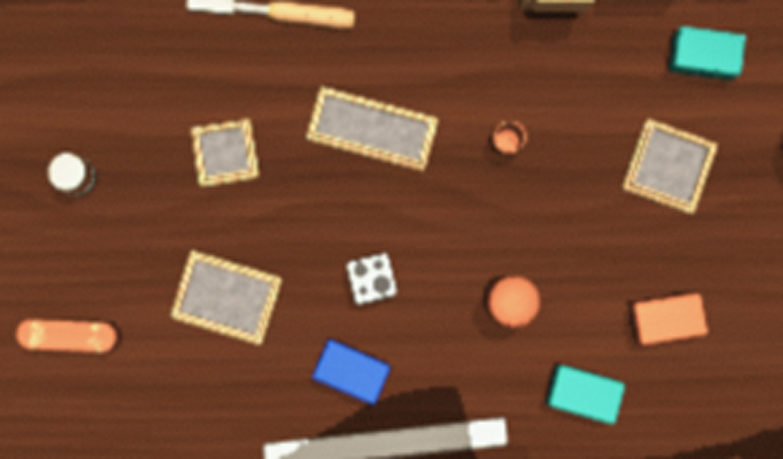

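The crop shows the copper box at crop (670,318), i.e. top (428,238), as the only plain copper rectangle of 85x52, so that is the trinket box. The other two shapes of that size near it are blue (350,370) and turquoise (585,393). I'll refine the bases by colour.

```bash
cat >> h.py <<'E'
def plane(n,u,v,z):
    c=optics.calibration(n);K=c["camera_matrix"]
    r=np.stack([(u-K[0,2])/K[0,0],(v-K[1,2])/K[1,1],np.ones(len(u))],-1)@c["R"]
    C=-c["R"].T@c["t"];return C+r*((z-C[2])/r[:,2])[:,None]
def felt(p,u,v,r,z=8,n="top"):
    hsv=cv2.cvtColor(p,cv2.COLOR_RGB2HSV)
    m=np.zeros(hsv.shape[:2],np.uint8);s=np.s_[v-r:v+r,u-r:u+r]
    out=[]
    for mm,zz in (((hsv[...,1]<60)&(hsv[...,2]>70),8),(hsv[...,2]>120,14)):
        m[:]=0;m[s]=mm[s]
        k,l,st,_=cv2.connectedComponentsWithStats(m);m2=l==1+np.argmax(st[1:,4])
        vv,uu=np.nonzero(m2);P=plane(n,uu,vv,zz)[:,:2].astype(np.float32)
        c,sz,a=cv2.minAreaRect(P)
        if sz[0]<sz[1]: sz=sz[::-1];a+=90
        out+=[np.round(c,1),np.round(sz,1),round((a+90)%180-90,1)]
    return out
E
python3 - <<'E'
from h import *
p=np.load("pics/top0.npz")["p"]
for n,u,v,r in [("cadb",428,181,26),("cupb",263,176,20),("trb",264,230,28),("penb",318,167,32)]: print(n,*felt(p,u,v,r))
E
```

```text
cadb [ 598.  -387.2] [72.3 71.7] 69.4 [ 596.4 -385. ] [100.8 100.5] -20.8
cupb [618.4 179.9] [53.2 51.8] -82.1 [617.6 176.5] [84.3 80.5] -80.8
trb [434.1 177.8] [96.5 64.6] 73.0 [433.4 176.4] [124.1  93.4] 72.5
penb [648.2  -7.8] [134.3  46.4] 74.1 [646.9  -7.6] [160.9  75.4] 74.4
```

```bash
cat > go.py <<'E'
import sys,numpy as np
from cell import manip
from scipy.spatial.transform import Rotation as R
def go(x,y,z,yaw,p,rot):
    T=R.from_euler("xyz",[np.pi,0,np.radians(yaw)])
    return np.round(rot.inv().apply(np.array([x,y,z])-p),0),np.round((rot.inv()*T).as_rotvec(),3),T
a=[float(v) for v in sys.argv[1:]]
s=manip.read_state();p=s["eef_pos"];rot=R.from_euler("xyz",s["eef_rot"])
print("clk %.2f"%s["clock"],np.round(p,1),np.round(np.degrees(s["eef_rot"]),1),"gap %.1f f %.1f"%(s["finger_gap"],s["finger_force"]))
for i in range(0,len(a),4):
    sh,t,T=go(*a[i:i+4],p,rot);print(a[i:i+4],"shift",sh,"turn",t);p,rot=np.array(a[i:i+3]),T
E
python3 go.py 403 -374 90 99
```

```text
clk 0.10 [ 158.7 -526.3  169.2] [-179.9   -0.    16.8] gap 93.8 f 0.0
[403.0, -374.0, 90.0, 99.0] shift [278. -75.  79.] turn [-1.000e-03 -1.000e-03 -1.435e+00]
```

```bash
python3 -m crank '[[100,278,-75,30,0,0,-1.435],[100,278,-75,30,0,0,-1.435],[100,278,-75,30,0,0,-1.435],[100,278,-75,30,0,0,-1.435],[100,278,-75,30,0,0,-1.435],[100,278,-75,30,0,0,-1.435],[100,278,-75,60,0,0,-1.435],[100,278,-75,79,0,0,-1.435],[100,278,-75,79,0,0,-1.435],[100,278,-75,79,0,0,-1.435]]' 25; python3 go.py 403 -374 18 99
```

```text
clock: 1.1
eef_pos: [403.0, -374.1, 89.6]
eef_rot: [-3.14, -0.002, 1.734]
wrist_force: [0.7, 0.1, 0.5]
finger_gap: 94.0
finger_force: 0.0
clk 1.10 [ 403.  -374.1   89.6] [-1.799e+02 -1.000e-01  9.930e+01] gap 94.0 f 0.0
[403.0, -374.0, 18.0, 99.0] shift [-0.  0. 72.] turn [-0.001 -0.002  0.006]
```

Very responsive. Descend and grip the box.

```bash
python3 -m crank '[[100,0,0,35,0,0,0],[100,0,0,60,0,0,0],[100,0,0,72,0,0,0],[50,0,0,72,0,0,0],[45,0,0,72,0,0,0],[45,0,0,72,0,0,0],[45,0,0,72,0,0,0],[45,0,0,72,0,0,0]]' 25; python3 go.py 403 -374 18 99
```

```text
clock: 1.9
eef_pos: [403.5, -374.8, 19.3]
eef_rot: [3.141, 0.001, 1.728]
wrist_force: [-0.3, 1.5, 0.3]
finger_gap: 57.4
finger_force: 0.0
clk 1.90 [ 403.5 -374.8   19.3] [180.   0.  99.] gap 57.4 f 0.0
[403.0, -374.0, 18.0, 99.0] shift [ 1. -0.  1.] turn [ 0.001  0.001 -0.   ]
```

```bash
python3 -m crank '[[30,0,0,1,0,0,0],[30,0,0,1,0,0,0],[30,0,0,1,0,0,0],[30,0,0,1,0,0,0]]' 25; python3 go.py 403 -374 160 99 434 177.5 160 73
```

```text
clock: 2.3
eef_pos: [403.3, -374.5, 17.6]
eef_rot: [-3.142, -0.0, 1.728]
wrist_force: [0.5, -0.3, -0.3]
finger_gap: 28.8
finger_force: 0.0
clk 2.30 [ 403.3 -374.5   17.6] [-180.   -0.   99.] gap 28.8 f 0.0
[403.0, -374.0, 160.0, 99.0] shift [   1.   -0. -142.] turn [-0. -0. -0.]
[434.0, 177.5, 160.0, 73.0] shift [540. 117.   0.] turn [ 0.    -0.     0.454]
```

The fingers closed past 52 mm with no force, so something is wrong. I'll look.

```bash
python3 - <<'E'
from h import *
for n,s in(("top",np.s_[180:300,370:500]),("scene",np.s_[120:260,110:290])):
    p,d=optics.camera(n);np.savez(f"pics/{n}1.npz",p=p,d=d)
    cv2.imwrite(f"pics/{n}1.png",cv2.resize(p[s][...,::-1],None,fx=4,fy=4))
E
```

```text
(no output)
```

View pics/scene1.png

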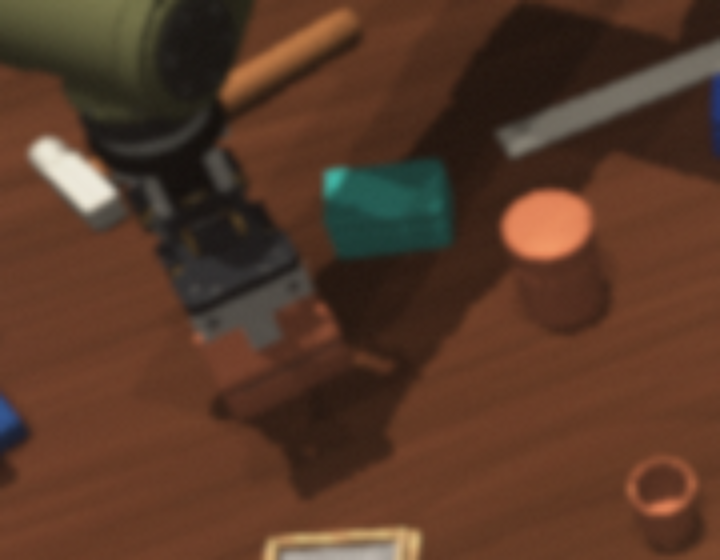

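View pics/top1.png

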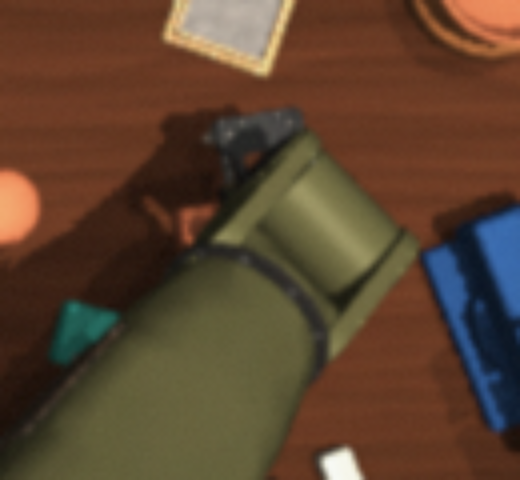

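```bash
python3 - <<'E'
from h import *
s=manip.read_state();print(s["eef_pos"],s["finger_gap"],s["joints"])
c=optics.calibration("scene");f=np.load("pics/scene1.npz");d=f["d"];W=world("scene",d)
for X in ([403,-374,18],[403,-374,44],[418,-372,18],[418,-372,44],[429,-370,44],[378,-378,44],[403,-374,100]):
    q=c["camera_matrix"]@(c["R"]@np.array(X)+c["t"]);q=q[:2]/q[2];print(X,np.round(q),"crop",np.round((q-[110,120])*4))
for (cu,cv) in [(225,385),(300,370),(222,350),(315,320),(250,325),(265,340),(250,290),(330,370),(200,330),(370,360)]:
    u,v=110+cu//4,120+cv//4;print((cu,cv),np.round(W[v,u]))
print(rect(W,110+265//4,120+345//4,25,30,50,d))
E
```

```text
[ 403.27112629 -374.50672709   17.6398538 ] 28.1812583220343 [-8.15000740e-01  4.73602067e-01  1.66357597e+00  3.40333384e-05
  1.00448696e+00 -9.72063115e-01]
[403, -374, 18] [178. 208.] crop [273. 353.]
[403, -374, 44] [176. 203.] crop [262. 330.]
[418, -372, 18] [180. 212.] crop [281. 368.]
[418, -372, 44] [178. 206.] crop [270. 345.]
[429, -370, 44] [179. 209.] crop [277. 357.]
[378, -378, 44] [172. 196.] crop [248. 305.]
[403, -374, 100] [169. 190.] crop [236. 278.]
(225, 385) [ 435. -407.   43.]
(300, 370) [ 427. -360.   23.]
(222, 350) [ 408. -402.   47.]
(315, 320) [ 411. -342.   47.]
(250, 325) [ 429. -377.   84.]
(265, 340) [ 430. -373.   65.]
(250, 290) [ 490. -361.  184.]
(330, 370) [ 423. -344.    7.]
(200, 330) [ 487. -394.  162.]
(370, 360) [ 423. -318.    0.]
(array([ 409.9, -374.1]), array([86.9, 48.5]), 'ang', -87.6, 'zmed', 43.6, 'n', 431)
```

```bash
python3 - <<'E'
from h import *
f=np.load("pics/scene1.npz");p,d=f["p"],f["d"];W=world("scene",d)
for u in(173,176): 
    for v in range(192,222,2): print(u,v,np.round(W[v,u]),p[v,u])
f=np.load("pics/scene0.npz");p,d=f["p"],f["d"];W=world("scene",d)
sel=(abs(W[...,0]-159)<70)&(abs(W[...,1]+526)<110)&(W[...,2]>60)&(d>0)
q=W[sel];print("start gripper lowest z",np.round(np.sort(q[:,2])[:30]))
b=q[np.argsort(q[:,2])[:60]];print(np.round(b[::6]))
E
```

```text
173 192 [ 487. -359.  180.] [53 50 45]
173 194 [ 489. -361.  176.] [80 76 70]
173 196 [ 483. -363.  163.] [83 79 73]
173 198 [ 484. -365.  157.] [83 78 72]
173 200 [ 428. -374.   86.] [82 78 72]
173 202 [ 427. -376.   77.] [85 80 75]
173 204 [ 432. -378.   75.] [86 78 72]
173 206 [ 430. -380.   65.] [97 76 65]
173 208 [ 419. -384.   44.] [110  64  46]
173 210 [ 425. -385.   45.] [116  65  44]
173 212 [ 431. -387.   43.] [109  61  43]
173 214 [ 433. -389.   39.] [84 47 33]
173 216 [ 427. -392.   24.] [74 45 34]
173 218 [ 429. -394.   17.] [84 48 34]
173 220 [ 435. -396.   17.] [81 47 33]
176 192 [ 488. -353.  178.] [76 72 66]
176 194 [ 481. -356.  163.] [84 79 73]
176 196 [ 481. -358.  157.] [83 79 73]
176 198 [ 429. -365.   90.] [83 77 71]
176 200 [ 426. -368.   80.] [83 78 73]
176 202 [ 430. -369.   77.] [85 80 75]
176 204 [ 427. -372.   66.] [83 78 72]
176 206 [ 416. -375.   45.] [84 64 55]
176 208 [ 421. -377.   44.] [87 50 36]
176 210 [ 428. -378.   44.] [107  60  42]
176 212 [ 432. -380.   41.] [91 52 37]
176 214 [ 430. -383.   31.] [75 45 33]
176 216 [ 431. -385.   24.] [85 50 35]
176 218 [ 433. -387.   19.] [82 47 33]
176 220 [ 431. -390.    8.] [78 45 32]
start gripper lowest z [80. 81. 82. 82. 82. 82. 82. 83. 83. 83. 84. 84. 84. 85. 85. 85. 85. 85.
 85. 86. 86. 86. 86. 86. 87. 87. 87. 87. 88. 88.]
[[ 169. -592.   80.]
 [ 166. -601.   82.]
 [ 172. -611.   84.]
 [ 176. -613.   85.]
 [ 171. -602.   87.]
 [ 167. -586.   88.]
 [ 163. -585.   88.]
 [ 163. -605.   89.]
 [ 171. -616.   90.]
 [ 176. -606.   90.]]
```

The scene depth puts the fingertips and gripper body about 40 mm higher than the reported TCP z, so the fingers closed over the lid. I'll open them and measure the tip height directly.

```bash
python3 -m crank '[[100,0,0,0,0,0,0],[100,0,0,0,0,0,0],[100,0,0,0,0,0,0],[100,0,0,0,0,0,0],[100,0,0,0,0,0,0],[100,0,0,0,0,0,0],[100,0,0,0,0,0,0],[100,0,0,0,0,0,0],[100,0,0,0,0,0,0]]'; python3 - <<'E'
from h import *
p,d=optics.camera("scene");np.savez("pics/s2.npz",p=p,d=d);W=world("scene",d)
cv2.imwrite("pics/s2.png",cv2.resize(p[120:260,110:290][...,::-1],None,fx=4,fy=4))
for u in(180,183,186):
    for v in range(194,226,2): print(u,v,np.round(W[v,u]),p[v,u])
E
```

```text
clock: 3.3
eef_pos: [403.2, -374.5, 17.6]
eef_rot: [-3.142, -0.0, 1.728]
wrist_force: [0.7, -0.5, -0.0]
finger_gap: 93.2
finger_force: 0.0
180 194 [ 480. -348.  157.] [83 78 73]
180 196 [ 386. -358.   44.] [88 72 63]
180 198 [ 393. -360.   43.] [85 51 39]
180 200 [ 399. -361.   43.] [82 53 42]
180 202 [ 407. -363.   45.] [80 63 54]
180 204 [ 463. -359.  104.] [83 74 67]
180 206 [ 461. -362.   93.] [84 78 72]
180 208 [ 460. -364.   85.] [83 78 72]
180 210 [ 461. -366.   78.] [82 78 72]
180 212 [ 462. -368.   73.] [84 78 73]
180 214 [ 462. -370.   65.] [81 73 66]
180 216 [ 428. -376.   14.] [79 50 39]
180 218 [ 429. -378.    8.] [77 44 30]
180 220 [ 429. -381.   -0.] [64 38 26]
180 222 [ 434. -383.   -2.] [53 33 24]
180 224 [ 442. -384.   -0.] [51 31 20]
183 194 [ 479. -342.  154.] [84 71 63]
183 196 [ 393. -351.   47.] [95 58 44]
183 198 [ 397. -352.   44.] [102  58  40]
183 200 [ 403. -354.   43.] [110  60  41]
183 202 [ 411. -355.   46.] [109  61  42]
183 204 [ 416. -357.   43.] [93 53 38]
183 206 [ 425. -359.   47.] [82 51 38]
183 208 [ 427. -361.   41.] [82 62 54]
183 210 [ 460. -
[... 231 characters left out ...]
. -375.   -2.] [50 30 20]
183 224 [ 444. -377.   -3.] [53 32 23]
186 194 [ 386. -342.   43.] [80 55 45]
186 196 [ 393. -344.   44.] [81 45 31]
186 198 [ 400. -345.   44.] [104  59  41]
186 200 [ 408. -347.   46.] [116  65  46]
186 202 [ 412. -348.   43.] [118  66  46]
186 204 [ 421. -350.   45.] [115  65  45]
186 206 [ 424. -352.   42.] [93 52 36]
186 208 [ 423. -354.   33.] [74 42 30]
186 210 [ 425. -356.   26.] [70 42 31]
186 212 [ 427. -358.   21.] [76 47 35]
186 214 [ 426. -360.   12.] [74 43 31]
186 216 [ 426. -363.    4.] [67 39 27]
186 218 [ 431. -364.    1.] [48 30 23]
186 220 [ 437. -366.    1.] [41 26 18]
186 222 [ 443. -368.   -0.] [48 29 20]
186 224 [ 449. -369.   -0.] [52 32 23]
```

View pics/s2.png

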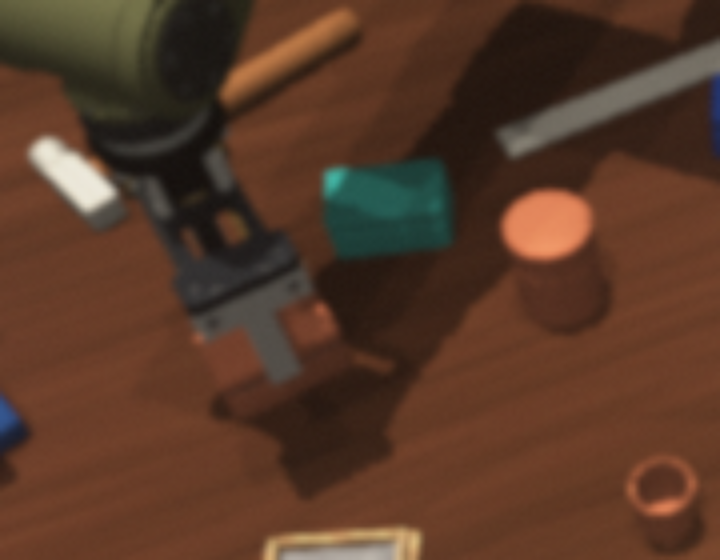

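The finger is visible in front of the box, and its tip ends at z≈62 (crop 285,378) while the state reports 17.6. The reported z is therefore about 43 mm too low, with xy fine to ~3 mm. I'll descend by 35 mm and check again.

```bash
python3 -m crank '[[100,0,0,10,0,0,0],[100,0,0,20,0,0,0],[100,0,0,28,0,0,0],[100,0,0,35,0,0,0],[100,0,0,35,0,0,0]]'; python3 - <<'E'
from h import *
p,d=optics.camera("scene");W=world("scene",d)
np.savez("pics/s3.npz",p=p,d=d)
# finger front face: x 450..475 at y -390..-345
m=(d>0)&(W[...,0]>452)&(W[...,0]<475)&(abs(W[...,1]+367)<18)&(W[...,2]>8)&(W[...,2]<90)
v,u=np.nonzero(m);
for k in np.unique(u): 
    q=W[m&(np.arange(640)[None]==k)];print(k,len(q),np.round(q[np.argmin(q[:,2])]),np.round(q[:,2].max()))
E
```

```text
clock: 3.85
eef_pos: [402.8, -374.0, -18.7]
eef_rot: [-3.14, -0.002, 1.728]
wrist_force: [0.1, 0.1, 0.1]
finger_gap: 94.2
finger_force: 0.0
175 1 [ 463. -376.   88.] 88.0
176 4 [ 463. -376.   79.] 88.0
177 5 [ 461. -377.   68.] 86.0
178 8 [ 462. -376.   59.] 87.0
179 11 [ 460. -377.   49.] 86.0
180 13 [ 455. -377.   33.] 87.0
181 16 [ 455. -378.   23.] 87.0
182 15 [ 461. -373.   33.] 88.0
183 14 [ 462. -372.   29.] 79.0
184 12 [ 462. -370.   28.] 69.0
185 9 [ 459. -367.   27.] 58.0
186 7 [ 461. -364.   27.] 54.0
187 4 [ 458. -361.   26.] 41.0
188 2 [ 459. -359.   26.] 30.0
```

The offset is confirmed at +44 mm: the tip is at ~26 true with -18.7 reported and no contact. I'll put it into the helper and grip.

```bash
sed -i 's/^s=manip.read_state();p=s\["eef_pos"\]/s=manip.read_state();p=s["eef_pos"]+[0,0,44]/' go.py
python3 -m crank '[[60,0,0,6,0,0,0],[40,0,0,6,0,0,0],[40,0,0,6,0,0,0],[40,0,0,6,0,0,0],[40,0,0,6,0,0,0],[40,0,0,6,0,0,0],[40,0,0,6,0,0,0],[40,0,0,6,0,0,0]]' 25; python3 go.py 403 -374 150 99 434 177.5 150 73 434 177.5 40 73
```

```text
clock: 4.7
eef_pos: [403.3, -374.6, -23.2]
eef_rot: [3.141, 0.0, 1.728]
wrist_force: [-0.2, 0.4, 2.5]
finger_gap: 51.7
finger_force: 25.0
clk 4.70 [ 403.3 -374.6   20.8] [180.   0.  99.] gap 51.7 f 25.0
[403.0, -374.0, 150.0, 99.0] shift [   1.   -0. -129.] turn [ 0.  0. -0.]
[434.0, 177.5, 150.0, 73.0] shift [540. 117.   0.] turn [ 0.    -0.     0.454]
[434.0, 177.5, 40.0, 73.0] shift [  0.  -0. 110.] turn [0. 0. 0.]
```

```bash
python3 -m crank '[[40,0,0,-15,0,0,0],[40,0,0,-45,0,0,0],[40,0,0,-80,0,0,0],[40,0,0,-112,0,0,0],[40,15,3,-129,0,0,0.02],[40,45,10,-129,0,0,0.06],[40,85,18,-129,0,0,0.1],[40,130,28,-129,0,0,0.15],[40,175,38,-129,0,0,0.2],[40,220,48,-129,0,0,0.25]]'; python3 -m crank '[[40,45,-1,0,0,0,0.05],[40,90,-3,0,0,0,0.1],[40,135,-4,0,0,0,0.15],[40,180,-5,0,0,0,0.2],[40,225,-6,0,0,0,0.2],[40,265,-7,0,0,0,0.2],[40,295,-8,0,0,0,0.2],[40,310,-8,0,0,0,0.2],[40,310,-8,0,0,0,0.2]]';python3 go.py 434 177.5 150 73 434 177.5 40 73
```

```text
clock: 5.7
eef_pos: [415.9, -148.0, 106.5]
eef_rot: [3.141, 0.0, 1.475]
wrist_force: [1.8, 1.3, -3.0]
finger_gap: 51.6
finger_force: 25.0
clock: 6.6
eef_pos: [436.8, 161.1, 106.2]
eef_rot: [3.142, -0.0, 1.28]
wrist_force: [0.1, -0.6, -3.1]
finger_gap: 51.6
finger_force: 25.0
clk 6.60 [436.8 161.1 150.2] [180.   -0.   73.3] gap 51.6 f 25.0
[434.0, 177.5, 150.0, 73.0] shift [15. -7.  0.] turn [ 0.    -0.     0.006]
[434.0, 177.5, 40.0, 73.0] shift [  0.  -0. 110.] turn [0. 0. 0.]
```

```bash
python3 -m crank '[[40,8,-4,10,0,0,0],[40,15,-7,35,0,0,0],[40,15,-7,70,0,0,0],[40,15,-7,90,0,0,0],[40,15,-7,98,0,0,0],[40,15,-7,98,0,0,0]]'; python3 go.py 434 177.5 28 73; python3 - <<'E'
from h import *
p,d=optics.camera("scene");W=world("scene",d)
cv2.imwrite("pics/s4.png",cv2.resize(p[90:210,290:440][...,::-1],None,fx=4,fy=4))
c=optics.calibration("scene");q=c["camera_matrix"]@(c["R"]@np.array([434,177,75])+c["t"]);q=q[:2]/q[2];print(q)
print(rect(W,int(q[0]),int(q[1]),30,66,84,d))
E
```

```text
clock: 7.2
eef_pos: [434.2, 175.5, 7.0]
eef_rot: [-3.14, 0.001, 1.277]
wrist_force: [0.4, -0.3, -3.2]
finger_gap: 51.5
finger_force: 25.0
clk 7.20 [434.2 175.5  51. ] [-1.799e+02  1.000e-01  7.320e+01] gap 51.5 f 25.0
[434.0, 177.5, 28.0, 73.0] shift [ 2. -1. 23.] turn [-0.001  0.001  0.003]
[362.45117646 139.85919213]
(array([444.4, 167.2]), array([93.5, 53.3]), 'ang', 49.3, 'zmed', 74.3, 'n', 218)
```

View pics/s4.png

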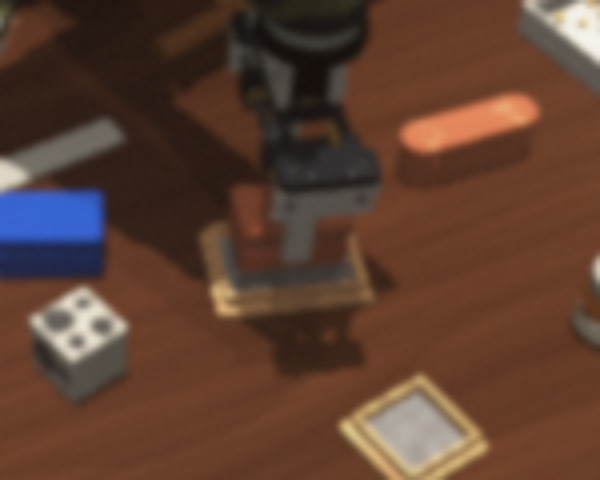

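The box hangs at crop (290,230), centred over the trinket base's well. Lowering gently.

```bash
python3 -m crank '[[40,2,-1,6,0,0,0],[40,2,-1,12,0,0,0],[40,2,-1,16,0,0,0],[40,2,-1,18,0,0,0],[40,2,-1,20,0,0,0],[40,2,-1,21,0,0,0],[40,2,-1,21,0,0,0]]'; python3 go.py 434 177.5 28 73
```

```text
clock: 7.95
eef_pos: [434.4, 178.3, -13.4]
eef_rot: [-3.142, -0.0, 1.278]
wrist_force: [-0.8, 0.0, -2.2]
finger_gap: 51.8
finger_force: 25.0
clk 7.95 [434.4 178.3  30.6] [-180.    -0.    73.2] gap 51.8 f 25.0
[434.0, 177.5, 28.0, 73.0] shift [-1. -0.  3.] turn [-0.    -0.     0.004]
```

```bash
python3 -m crank '[[40,-1,0,1,0,0,0],[40,-1,0,1.5,0,0,0],[40,-1,0,1.5,0,0,0],[40,-1,0,1.5,0,0,0]]'; python3 go.py 434 177.5 28 73
```

```text
clock: 8.35
eef_pos: [434.1, 177.3, -14.8]
eef_rot: [3.142, -0.0, 1.278]
wrist_force: [-0.1, 0.6, -2.8]
finger_gap: 52.0
finger_force: 25.0
clk 8.35 [434.1 177.3  29.2] [180.   -0.   73.2] gap 52.0 f 25.0
[434.0, 177.5, 28.0, 73.0] shift [ 0. -0.  1.] turn [ 0.    -0.     0.004]
```

```bash
python3 -m crank '[[40,0,0,1,0,0,0],[40,0,0,2,0,0,0],[40,0,0,2,0,0,0]]'; python3 -m crank '[[40,0,0,1,0,0,0],[40,0,0,1,0,0,0],[40,0,0,1,0,0,0]]'
```

```text
clock: 8.65
eef_pos: [434.2, 177.4, -15.4]
eef_rot: [3.141, -0.0, 1.278]
wrist_force: [-10.4, -2.9, 23.9]
finger_gap: 52.3
finger_force: 25.0
clock: 8.95
eef_pos: [434.4, 177.8, -15.9]
eef_rot: [3.141, -0.001, 1.278]
wrist_force: [-12.1, -1.8, 30.4]
finger_gap: 51.8
finger_force: 25.0
```

```bash
python3 -m crank '[[40,0,0,-1,0,0,0],[40,0,0,-1,0,0,0],[65,0,0,-1,0,0,0],[80,0,0,-1,0,0,0],[80,0,0,-1,0,0,0],[80,0,0,-1,0,0,0],[80,0,0,-4,0,0,0],[80,0,0,-20,0,0,0],[80,0,0,-60,0,0,0],[80,0,0,-80,0,0,0]]'; python3 go.py 388 370 100 87 388 370 20 87
```

```text
clock: 9.95
eef_pos: [434.7, 177.5, 64.4]
eef_rot: [3.14, -0.001, 1.278]
wrist_force: [0.3, 0.3, 0.1]
finger_gap: 75.3
finger_force: 0.0
clk 9.95 [434.7 177.5 108.4] [ 1.799e+02 -1.000e-01  7.320e+01] gap 75.3 f 0.0
[388.0, 370.0, 100.0, 87.0] shift [ 171. -100.    8.] turn [ 0.002 -0.001 -0.241]
[388.0, 370.0, 20.0, 87.0] shift [-0. -0. 80.] turn [0. 0. 0.]
```

```bash
python3 -m crank '[[80,171,-100,8,0,0,-0.241],[80,171,-100,8,0,0,-0.241],[80,171,-100,8,0,0,-0.241],[80,171,-100,8,0,0,-0.241],[80,171,-100,8,0,0,-0.241],[80,171,-100,30,0,0,-0.241],[80,171,-100,60,0,0,-0.241],[80,171,-100,80,0,0,-0.241],[80,171,-100,88,0,0,-0.241],[80,171,-100,88,0,0,-0.241]]'; python3 go.py 388 370 20 87; python3 - <<'E'
from h import *
p,d=optics.camera("top");W=world("top",d);np.savez("pics/t5.npz",p=p,d=d)
print(rect(W,264,230,26,42,62,d)); print(felt(p,264,230,28)[3:])
cv2.imwrite("pics/t5.png",cv2.resize(p[180:280,160:320][...,::-1],None,fx=4,fy=4))
E
```

```text
clock: 10.95
eef_pos: [387.5, 369.2, -26.5]
eef_rot: [-3.14, 0.001, 1.518]
wrist_force: [0.6, 0.2, 0.6]
finger_gap: 75.0
finger_force: 0.0
clk 10.95 [387.5 369.2  17.5] [-1.799e+02  1.000e-01  8.700e+01] gap 75.0 f 0.0
[388.0, 370.0, 20.0, 87.0] shift [ 1.  0. -3.] turn [-0.001  0.001 -0.   ]
(array([435.8, 176.8]), array([83.7, 51.8]), 'ang', 73.0, 'zmed', 51.8, 'n', 390)
[array([434.1, 176.3]), array([124. ,  92.4]), 72.5]
```

View pics/t5.png

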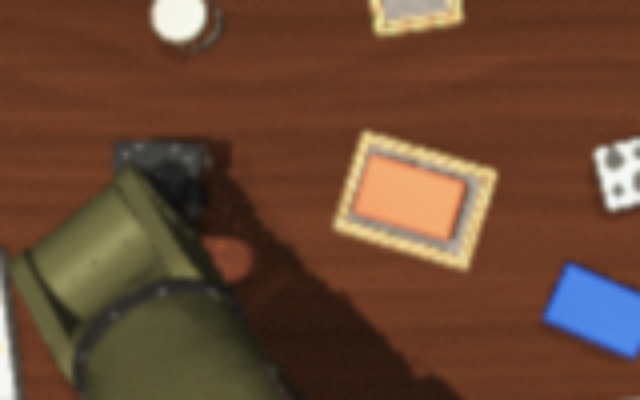

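The trinket box sits flat in its base at crop (410,197): top at z 51.8, about 2 mm off centre. Now I'll grip the pen case.

```bash
python3 -m crank '[[60,0,0,-2,0,0,0],[25,0,0,-2,0,0,0],[25,0,0,-2,0,0,0],[25,0,0,-2,0,0,0],[25,0,0,-2,0,0,0],[25,0,0,-2,0,0,0],[25,0,0,-2,0,0,0],[25,0,0,-2,0,0,0]]' 25; python3 go.py 388 370 150 87 648 -8 150 74 648 -8 50 74
```

```text
clock: 11.8
eef_pos: [387.7, 369.9, -23.8]
eef_rot: [3.142, -0.0, 1.519]
wrist_force: [-0.3, -0.5, 2.1]
finger_gap: 33.7
finger_force: 25.0
clk 11.80 [387.7 369.9  20.2] [180.  -0.  87.] gap 33.7 f 25.0
[388.0, 370.0, 150.0, 87.0] shift [   0.    0. -130.] turn [ 0. -0.  0.]
[648.0, -8.0, 150.0, 74.0] shift [-364.  279.    0.] turn [-0.    -0.     0.227]
[648.0, -8.0, 50.0, 74.0] shift [  0.  -0. 100.] turn [0. 0. 0.]
```

```bash
python3 -m crank '[[25,0,0,-15,0,0,0],[25,0,0,-45,0,0,0],[25,0,0,-85,0,0,0],[25,0,0,-115,0,0,0],[25,-10,8,-130,0,0,0],[25,-34,26,-130,0,0,0.03],[25,-66,50,-130,0,0,0.06],[25,-100,77,-130,0,0,0.1],[25,-136,104,-130,0,0,0.14],[25,-172,132,-130,0,0,0.18]]'; python3 go.py 648 -8 150 74
```

```text
clock: 12.8
eef_pos: [511.1, 189.7, 105.9]
eef_rot: [-3.141, 0.0, 1.337]
wrist_force: [0.6, 0.4, -1.6]
finger_gap: 33.9
finger_force: 25.0
clk 12.80 [511.1 189.7 149.9] [-180.     0.    76.6] gap 33.9 f 25.0
[648.0, -8.0, 150.0, 74.0] shift [-161.  179.   -0.] turn [-0.     0.     0.046]
```

```bash
python3 -m crank '[[25,-28,31,0,0,0,0.02],[25,-58,65,0,0,0,0.046],[25,-88,98,0,0,0,0.046],[25,-116,129,0,0,0,0.046],[25,-140,156,0,0,0,0.046],[25,-155,172,0,0,0,0.046],[25,-161,179,15,0,0,0.046],[25,-161,179,50,0,0,0.046],[25,-161,179,85,0,0,0.046],[25,-161,179,98,0,0,0.046]]'; python3 go.py 648 -8 30 74; python3 - <<'E'
from h import *
p,d=optics.camera("scene");W=world("scene",d)
c=optics.calibration("scene");q=c["camera_matrix"]@(c["R"]@np.array([648,-8,60])+c["t"]);q=(q[:2]/q[2]).astype(int);print(q)
cv2.imwrite("pics/s6.png",cv2.resize(p[q[1]-55:q[1]+55,q[0]-70:q[0]+70][...,::-1],None,fx=4,fy=4))
E
```

```text
clock: 13.8
eef_pos: [645.0, -5.7, 3.3]
eef_rot: [-3.135, 0.001, 1.293]
wrist_force: [-0.1, 0.5, -1.9]
finger_gap: 33.9
finger_force: 25.0
clk 13.80 [645.   -5.7  47.3] [-1.796e+02  1.000e-01  7.410e+01] gap 33.9 f 25.0
[648.0, -8.0, 30.0, 74.0] shift [-1.  4. 17.] turn [-0.006  0.001  0.002]
[339 219]
```

View pics/s6.png

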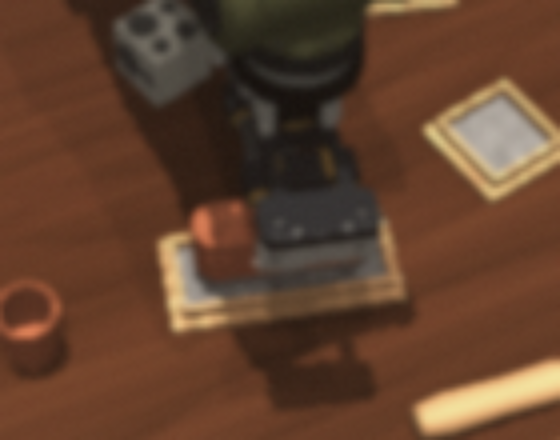

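The pen case hovers over its base, left end at crop (195,240) inside the well, so lowering.

```bash
python3 -m crank '[[25,0,0,0,0,0,0],[25,0,0,6,0,0,0],[25,0,0,11,0,0,0],[25,0,0,14,0,0,0],[25,0,0,15,0,0,0],[25,0,0,15,0,0,0]]'; python3 go.py 648 -8 28.2 74
```

```text
clock: 14.45
eef_pos: [647.8, -6.6, -6.8]
eef_rot: [3.142, -0.0, 1.293]
wrist_force: [0.2, 0.6, -1.9]
finger_gap: 33.8
finger_force: 25.0
clk 14.45 [647.8  -6.6  37.2] [180.   -0.   74.1] gap 33.8 f 25.0
[648.0, -8.0, 28.2, 74.0] shift [-1.  1.  9.] turn [ 0.    -0.     0.001]
```

```bash
python3 -m crank '[[25,-1,1,4,0,0,0],[25,-1,1,6,0,0,0],[25,-1,1,7.5,0,0,0],[25,-1,1,8.5,0,0,0],[25,-1,1,8.5,0,0,0]]'; python3 -m crank '[[25,0,0,0.7,0,0,0],[25,0,0,0.7,0,0,0]]'
```

```text
clock: 14.95
eef_pos: [648.4, -7.8, -15.5]
eef_rot: [-3.141, 0.0, 1.293]
wrist_force: [-0.6, -0.5, -2.0]
finger_gap: 33.9
finger_force: 25.0
clock: 15.15
eef_pos: [648.6, -7.8, -15.7]
eef_rot: [3.141, -0.0, 1.293]
wrist_force: [-0.5, 0.6, 1.9]
finger_gap: 33.8
finger_force: 25.0
```

```bash
python3 -m crank '[[45,0,0,0,0,0,0],[60,0,0,0,0,0,0],[65,0,0,0,0,0,0],[65,0,0,0,0,0,0],[65,0,0,0,0,0,0],[65,0,0,-3,0,0,0],[65,0,0,-20,0,0,0],[65,0,0,-60,0,0,0],[65,0,0,-90,0,0,0],[65,0,0,-90,0,0,0]]'; python3 go.py 629 -178.5 105 74 629 -178.5 19 74
```

```text
clock: 16.15
eef_pos: [650.8, -7.9, 80.2]
eef_rot: [3.133, -0.002, 1.293]
wrist_force: [-0.1, -0.2, -0.4]
finger_gap: 61.1
finger_force: 0.0
clk 16.15 [650.8  -7.9 124.2] [ 1.795e+02 -1.000e-01  7.410e+01] gap 61.1 f 0.0
[629.0, -178.5, 105.0, 74.0] shift [-170.   26.   19.] turn [ 0.008 -0.002  0.001]
[629.0, -178.5, 19.0, 74.0] shift [ 0. -0. 86.] turn [0. 0. 0.]
```

```bash
python3 -m crank '[[85,-170,26,13,0,0,0],[85,-170,26,13,0,0,0],[85,-170,26,13,0,0,0],[85,-170,26,13,0,0,0],[85,-170,26,13,0,0,0],[85,-170,26,45,0,0,0],[85,-170,26,58,0,0,0],[85,-170,26,58,0,0,0]]'; python3 go.py 629 -178.5 19 74;  python3 - <<'E'
from h import *
p,d=optics.camera("top");W=world("top",d);print(rect(W,318,167,30,38,60,d)); print(felt(p,318,167,32)[3:])
p,d=optics.camera("scene");W=world("scene",d);m=(abs(W[...,0]-629)<45)&(abs(W[...,1]+178)<45)&(d>0)&(W[...,2]>42)&(W[...,2]<53)&(p[...,0]>1.6*p[...,1].astype(float))
print(cv2.minEnclosingCircle(W[m][:,:2].astype(np.float32)),m.sum())
E
```

```text
clock: 16.95
eef_pos: [625.8, -177.0, 14.0]
eef_rot: [-3.138, -0.0, 1.294]
wrist_force: [0.7, 0.4, 0.3]
finger_gap: 80.1
finger_force: 0.0
clk 16.95 [ 625.8 -177.    58. ] [-179.8   -0.    74.1] gap 80.1 f 0.0
[629.0, -178.5, 19.0, 74.0] shift [-1.  4. 39.] turn [-0.004 -0.     0.002]
(array([650.8,  -9.1]), array([119.4,  35.7]), 'ang', 73.2, 'zmed', 47.6, 'n', 349)
[array([648.3,  -8. ]), array([160.9,  75.2]), 74.4]
((0.0, 0.0), 0.0) 0
```

The pen case is flat in its base (top z 47.6, 2.7 mm off centre). Going down on the cup.

```bash
python3 -m crank '[[85,0,1,10,0,0,0],[85,0,1,25,0,0,0],[85,0,1,36,0,0,0],[85,0,1,37,0,0,0],[60,0,1,37,0,0,0],[35,0,1,37,0,0,0],[35,0,1,37,0,0,0],[35,0,1,37,0,0,0],[35,0,1,37,0,0,0],[35,0,1,37,0,0,0]]' 15; python3 go.py 629 -178.5 19 74
```

```text
clock: 18.05
eef_pos: [627.9, -178.8, -20.8]
eef_rot: [3.141, 0.0, 1.293]
wrist_force: [0.9, 0.4, 0.8]
finger_gap: 39.6
finger_force: 15.0
clk 18.05 [ 627.9 -178.8   23.2] [180.    0.   74.1] gap 39.6 f 15.0
[629.0, -178.5, 19.0, 74.0] shift [1. 1. 4.] turn [0.    0.    0.001]
```

```bash
python3 -m crank '[[35,0,0,-15,0,0,0],[35,0,0,-45,0,0,0],[35,0,0,-80,0,0,0],[35,0,0,-105,0,0,0],[35,0,0,-110,0,0,0]]'; python3 go.py 618.5 180 133 74
```

```text
clock: 18.55
eef_pos: [629.2, -179.2, 93.3]
eef_rot: [3.136, 0.0, 1.293]
wrist_force: [-0.3, -0.4, -1.4]
finger_gap: 39.9
finger_force: 15.0
clk 18.55 [ 629.2 -179.2  137.3] [179.7   0.   74.1] gap 39.9 f 15.0
[618.5, 180.0, 133.0, 74.0] shift [ 342. -109.    4.] turn [0.006 0.    0.001]
```

```bash
python3 -m crank '[[35,20,-6,0,0,0,0],[35,60,-19,0,0,0,0],[35,105,-33,0,0,0,0],[35,150,-48,0,0,0,0],[35,195,-62,0,0,0,0],[35,240,-76,0,0,0,0],[35,285,-91,0,0,0,0],[35,320,-102,0,0,0,0],[35,340,-108,0,0,0,0],[35,342,-109,0,0,0,0]]';python3 -m crank '[[35,0,0,15,0,0,0],[35,0,0,50,0,0,0],[35,0,0,75,0,0,0],[35,0,0,82,0,0,0],[35,0,0,82,0,0,0]]'; python3 go.py 618.5 180 31 74; python3 - <<'E'
from h import *
p,d=optics.camera("scene");c=optics.calibration("scene");q=c["camera_matrix"]@(c["R"]@np.array([618,180,50])+c["t"]);q=(q[:2]/q[2]).astype(int)
cv2.imwrite("pics/s7.png",cv2.resize(p[q[1]-45:q[1]+45,q[0]-60:q[0]+60][...,::-1],None,fx=4,fy=4))
E
```

```text
clock: 19.55
eef_pos: [615.9, 182.5, 87.9]
eef_rot: [-3.14, 0.0, 1.296]
wrist_force: [-0.0, 0.0, -0.9]
finger_gap: 40.1
finger_force: 15.0
clock: 20.05
eef_pos: [616.3, 178.8, 5.6]
eef_rot: [-3.14, 0.001, 1.292]
wrist_force: [0.6, -0.4, 1.4]
finger_gap: 39.7
finger_force: 15.0
clk 20.05 [616.3 178.8  49.6] [-1.799e+02  1.000e-01  7.400e+01] gap 39.7 f 15.0
[618.5, 180.0, 31.0, 74.0] shift [ 2.  2. 19.] turn [-0.002  0.001  0.   ]
```

View pics/s7.png

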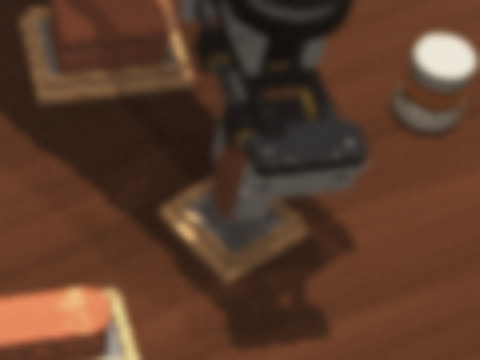

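The cup (crop 232,185) is over the cup base's well, so lowering.

```bash
python3 -m crank '[[35,2,2,5,0,0,0],[35,2,2,10,0,0,0],[35,2,2,13,0,0,0],[35,2,2,15,0,0,0],[35,2,2,16,0,0,0],[35,2,2,16,0,0,0]]'; python3 go.py 618.5 180 31.2 74
```

```text
clock: 20.7
eef_pos: [619.3, 181.5, -9.1]
eef_rot: [-3.142, -0.0, 1.293]
wrist_force: [-0.2, 0.2, -0.4]
finger_gap: 39.9
finger_force: 15.0
clk 20.70 [619.3 181.5  34.9] [-180.    -0.    74.1] gap 39.9 f 15.0
[618.5, 180.0, 31.2, 74.0] shift [-2. -0.  4.] turn [-0.    -0.     0.001]
```

```bash
python3 -m crank '[[35,0,0,0.7,0,0,0],[35,0,0,1,0,0,0],[35,0,0,1,0,0,0]]'; python3 go.py 618.5 180 31.2 74
```

```text
clock: 21.0
eef_pos: [619.3, 181.5, -10.0]
eef_rot: [3.142, -0.0, 1.293]
wrist_force: [-0.1, 0.0, -1.2]
finger_gap: 40.0
finger_force: 15.0
clk 21.00 [619.3 181.5  34. ] [180.   -0.   74.1] gap 40.0 f 15.0
[618.5, 180.0, 31.2, 74.0] shift [-2. -0.  3.] turn [ 0.    -0.     0.001]
```

```bash
python3 -m crank '[[35,-1,0,1,0,0,0],[35,-1,0,2,0,0,0],[35,-1,0,2.5,0,0,0],[35,-1,0,2.5,0,0,0]]'; python3 -m crank '[[35,0,0,0.7,0,0,0],[35,0,0,0.7,0,0,0]]'
```

```text
clock: 21.4
eef_pos: [619.0, 180.5, -12.7]
eef_rot: [-3.141, 0.0, 1.293]
wrist_force: [0.0, -0.3, -0.3]
finger_gap: 39.5
finger_force: 15.0
clock: 21.6
eef_pos: [619.2, 180.6, -12.8]
eef_rot: [3.141, -0.0, 1.293]
wrist_force: [-2.4, -0.2, 3.4]
finger_gap: 40.2
finger_force: 15.0
```

Contact. Release, rise, and prepare for the caddy.

```bash
python3 -m crank '[[50,0,0,0,0,0,0],[70,0,0,0,0,0,0],[70,0,0,0,0,0,0],[70,0,0,0,0,0,0],[70,0,0,0,0,0,0],[70,0,0,-4,0,0,0],[70,0,0,-25,0,0,0],[70,0,0,-70,0,0,0],[100,0,0,-110,0,0,0],[100,0,0,-110,0,0,0]]'; python3 go.py 424.7 -177.3 145 60 424.7 -177.3 32 60
```

```text
clock: 22.6
eef_pos: [621.6, 181.2, 103.4]
eef_rot: [3.133, -0.005, 1.293]
wrist_force: [1.0, -0.2, 1.1]
finger_gap: 78.5
finger_force: 0.0
clk 22.60 [621.6 181.2 147.4] [179.5  -0.3  74.1] gap 78.5 f 0.0
[424.7, -177.3, 145.0, 60.0] shift [-399.  -91.   -0.] turn [ 0.008 -0.006  0.246]
[424.7, -177.3, 32.0, 60.0] shift [  0.  -0. 113.] turn [0. 0. 0.]
```

```bash
python3 -m crank '[[100,-399,-91,0,0,0,0.246],[100,-399,-91,0,0,0,0.246],[100,-399,-91,0,0,0,0.246],[100,-399,-91,0,0,0,0.246],[100,-399,-91,0,0,0,0.246],[100,-399,-91,0,0,0,0.246],[100,-399,-91,0,0,0,0.246],[100,-399,-91,0,0,0,0.246],[100,-399,-91,0,0,0,0.246],[100,-399,-91,0,0,0,0.246]]'; python3 go.py 424.7 -177.3 32 60;  python3 - <<'E'
from h import *
p,d=optics.camera("top");W=world("top",d);print(rect(W,263,176,16,45,66,d)); print(felt(p,263,176,20))
E
```

```text
clock: 23.6
eef_pos: [421.5, -179.2, 96.7]
eef_rot: [3.141, -0.0, 1.044]
wrist_force: [0.5, 0.3, 0.5]
finger_gap: 93.9
finger_force: 0.0
clk 23.60 [ 421.5 -179.2  140.7] [180.   -0.   59.8] gap 93.9 f 0.0
[424.7, -177.3, 32.0, 60.0] shift [  3.   2. 109.] turn [ 0.    -0.    -0.003]
(array([623.7, 187. ]), array([37.3, 24.7]), 'ang', -26.5, 'zmed', 55.6, 'n', 24)
[array([618., 180.]), array([52.6, 50. ]), -80.8, array([617.3, 178.3]), array([81.1, 80.5]), -80.8]
```

```bash
python3 -m crank '[[100,3,2,15,0,0,0],[100,3,2,50,0,0,0],[100,3,2,85,0,0,0],[100,3,2,104,0,0,0],[100,3,2,109,0,0,0],[70,3,2,109,0,0,0],[55,3,2,109,0,0,0],[55,3,2,109,0,0,0],[55,3,2,109,0,0,0],[55,3,2,109,0,0,0]]' 25; python3 go.py 424.7 -177.3 150 60 598 -387 150 70
```

```text
clock: 24.65
eef_pos: [425.5, -176.7, -11.7]
eef_rot: [3.141, -0.0, 1.047]
wrist_force: [-1.4, 1.6, 5.7]
finger_gap: 60.0
finger_force: 25.0
clk 24.65 [ 425.5 -176.7   32.3] [180.  -0.  60.] gap 60.0 f 25.0
[424.7, -177.3, 150.0, 60.0] shift [  -1.   -0. -118.] turn [ 0.001 -0.    -0.   ]
[598.0, -387.0, 150.0, 70.0] shift [-95. 255.   0.] turn [ 0.     0.    -0.175]
```

```bash
python3 -m crank '[[55,0,0,0,0,0,0],[55,0,0,-15,0,0,0],[55,0,0,-45,0,0,0],[55,0,0,-75,0,0,0],[55,-5,13,-90,0,0,-0.03],[55,-17,46,-90,0,0,-0.08],[55,-33,88,-90,0,0,-0.175],[55,-49,131,-90,0,0,-0.175],[55,-65,174,-90,0,0,-0.175],[55,-80,215,-90,0,0,-0.175]]'; python3 -m crank '[[55,-8,20,0,0,0,0],[55,-8,26,0,0,0,0],[55,-8,26,10,0,0,0],[55,-8,26,30,0,0,0],[55,-8,26,50,0,0,0],[55,-8,26,60,0,0,0],[55,-8,26,60,0,0,0]]';  python3 go.py 598 -387 40.3 70; python3 - <<'E'
from h import *
p,d=optics.camera("scene");W=world("scene",d);c=optics.calibration("scene");q=c["camera_matrix"]@(c["R"]@np.array([598,-387,60])+c["t"]);q=(q[:2]/q[2]).astype(int)
cv2.imwrite("pics/s8.png",cv2.resize(p[q[1]-60:q[1]+60,q[0]-70:q[0]+70][...,::-1],None,fx=4,fy=4))
E
```

```text
clock: 25.65
eef_pos: [572.0, -354.9, 77.3]
eef_rot: [-3.141, -0.0, 1.221]
wrist_force: [-0.0, -0.1, -2.6]
finger_gap: 59.9
finger_force: 25.0
clock: 26.35
eef_pos: [592.0, -368.7, 16.1]
eef_rot: [-3.139, -0.001, 1.222]
wrist_force: [0.5, -0.2, -2.2]
finger_gap: 59.9
finger_force: 25.0
clk 26.35 [ 592.  -368.7   60.1] [-179.8   -0.    70. ] gap 59.9 f 25.0
[598.0, -387.0, 40.3, 70.0] shift [-15.  12.  20.] turn [-0.003 -0.001  0.   ]
```

View pics/s8.png

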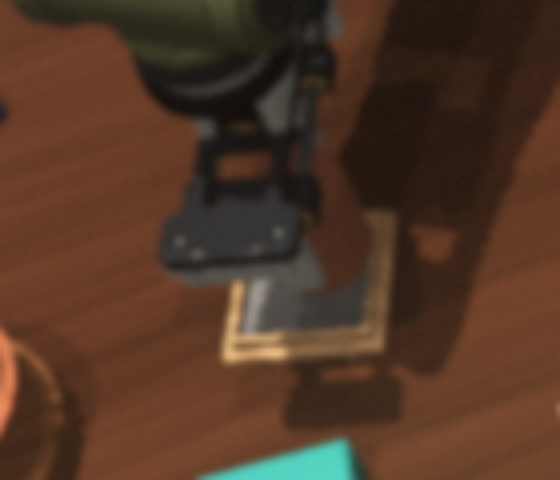

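The caddy (crop 340,240) is still off-centre toward +y, as computed, so I'll shift it first and then lower.

```bash
python3 -m crank '[[55,-8,6,0,0,0,0],[55,-15,11,0,0,0,0],[55,-15,11,0,0,0,0],[55,-15,11,6,0,0,0],[55,-15,11,11,0,0,0],[55,-15,11,13,0,0,0],[55,-15,11,14,0,0,0],[55,-15,11,14,0,0,0]]';  python3 go.py 598 -387 40.3 70
```

```text
clock: 27.2
eef_pos: [598.3, -387.6, 3.6]
eef_rot: [-3.141, -0.0, 1.222]
wrist_force: [-0.8, -0.2, -2.4]
finger_gap: 59.7
finger_force: 25.0
clk 27.20 [ 598.3 -387.6   47.6] [-180.   -0.   70.] gap 59.7 f 25.0
[598.0, -387.0, 40.3, 70.0] shift [ 0. -0.  7.] turn [-0. -0.  0.]
```

```bash
python3 -m crank '[[55,0,0,3,0,0,0],[55,0,0,5,0,0,0],[55,0,0,6,0,0,0],[55,0,0,6.5,0,0,0],[55,0,0,6.5,0,0,0]]'; python3 -m crank '[[55,0,0,0.7,0,0,0],[55,0,0,0.7,0,0,0]]'
```

```text
clock: 27.7
eef_pos: [598.3, -387.7, -2.8]
eef_rot: [-3.142, -0.0, 1.222]
wrist_force: [0.8, 0.2, -2.5]
finger_gap: 59.8
finger_force: 25.0
clock: 27.9
eef_pos: [598.3, -387.7, -3.5]
eef_rot: [3.142, 0.0, 1.222]
wrist_force: [0.3, -0.1, -2.8]
finger_gap: 60.0
finger_force: 25.0
```

```bash
python3 -m crank '[[55,0,0,0.7,0,0,0],[55,0,0,0.7,0,0,0]]'; python3 -m crank '[[55,0,0,0.5,0,0,0],[55,0,0,0.5,0,0,0]]'
```

```text
clock: 28.1
eef_pos: [598.4, -387.8, -3.6]
eef_rot: [3.141, 0.0, 1.222]
wrist_force: [-2.8, 2.1, 3.7]
finger_gap: 59.7
finger_force: 25.0
clock: 28.3
eef_pos: [598.4, -387.8, -3.6]
eef_rot: [3.141, 0.0, 1.222]
wrist_force: [-4.7, 3.0, 8.3]
finger_gap: 59.8
finger_force: 25.0
```

```bash
python3 -m crank '[[55,0,0,-0.5,0,0,0],[75,0,0,-0.5,0,0,0],[95,0,0,-0.5,0,0,0],[95,0,0,-0.5,0,0,0],[95,0,0,-0.5,0,0,0],[95,0,0,-4,0,0,0],[95,0,0,-25,0,0,0],[95,0,0,-65,0,0,0],[95,0,0,-105,0,0,0],[95,0,0,-130,0,0,0]]'; python3 go.py 300 -330 190 70
```

```text
clock: 29.3
eef_pos: [598.9, -388.2, 129.3]
eef_rot: [3.138, 0.001, 1.222]
wrist_force: [0.4, 0.3, -0.2]
finger_gap: 89.2
finger_force: 0.0
clk 29.30 [ 598.9 -388.2  173.3] [1.798e+02 1.000e-01 7.000e+01] gap 89.2 f 0.0
[300.0, -330.0, 190.0, 70.0] shift [ -48. -301.  -18.] turn [0.004 0.001 0.   ]
```

```bash
python3 -m crank '[[95,-48,-301,-18,0,0,0],[95,-48,-301,-18,0,0,0],[95,-48,-301,-18,0,0,0],[95,-48,-301,-18,0,0,0],[95,-48,-301,-18,0,0,0],[95,-48,-301,-18,0,0,0],[95,-48,-301,-18,0,0,0],[95,-48,-301,-18,0,0,0]]'; python3 - <<'E'
from h import *
p,d=optics.camera("top");W=world("top",d);np.savez("pics/tend.npz",p=p,d=d)
cv2.imwrite("pics/tend.png",cv2.resize(p[120:290,180:470,::-1],None,fx=2.7,fy=2.7,interpolation=2))
for n,u,v,r,z0,z1 in [("caddy",428,178,20,75,105),("cup",263,174,12,50,64),("tbox",264,230,24,44,62),("pen",318,167,30,38,60),("dom",317,223,16,35,65),("jar",205,184,14,45,80)]: print(n,*rect(W,u,v,r,z0,z1,d))
for n,u,v,r in [("cadb",428,181,26),("cupb",263,176,20),("trb",264,230,28),("penb",318,167,32)]: print(n,*felt(p,u,v,r)[3:])
E
```

```text
clock: 30.1
eef_pos: [298.7, -330.3, 144.3]
eef_rot: [3.14, 0.001, 1.22]
wrist_force: [0.1, -0.1, -0.5]
finger_gap: 89.2
finger_force: 0.0
caddy [ 598.3 -389. ] [58.7 56.8] ang 89.8 zmed 91.3 n 275
cup [628.3 195.5] [24.2  5.5] ang -31.1 zmed 57.0 n 9
tbox [435.9 176.9] [83.6 51.8] ang 73.0 zmed 51.1 n 382
pen [650.8  -9.1] [119.4  35.4] ang 74.5 zmed 47.2 n 350
dom [455.2  -6.4] [50.1 49.4] ang -76.3 zmed 50.2 n 228
jar [587.6 366.1] [42.3 40.9] ang 89.8 zmed 60.8 n 140
cadb [ 597.5 -384.9] [104.1 100.1] -19.9
cupb [617.3 178.3] [81.1 80.5] -80.8
trb [433.9 176.6] [124.1  93.1] 72.5
penb [648.2  -7.9] [160.9  74.6] 74.3
```

View pics/tend.png

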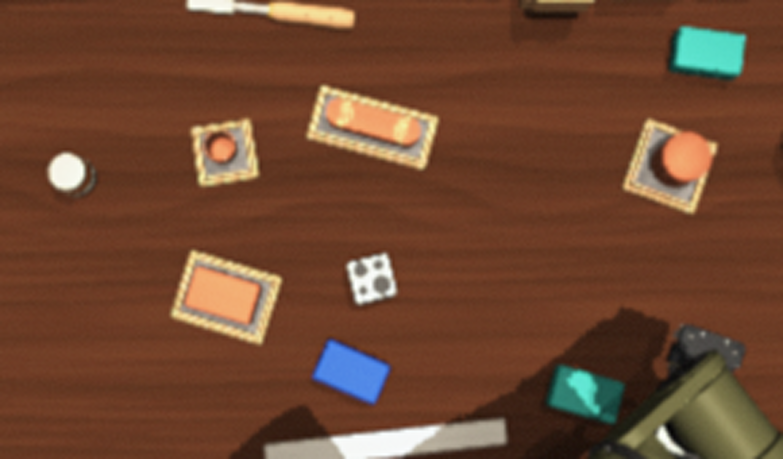

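All four pieces stand in their bases: caddy (687,157), cup (221,148), box (222,295), pen case (373,122). The top heights are right for three of them, and the cup still needs a numeric check on its centre from colour.

```bash
python3 - <<'E'
from h import *
f=np.load("pics/tend.npz")
for n,p in(("top",f["p"]),("scene",optics.camera("scene")[0])):
    c=optics.calibration(n);q=c["camera_matrix"]@(c["R"]@np.array([618,180,40])+c["t"]);q=(q[:2]/q[2]).astype(int)
    hsv=cv2.cvtColor(p,cv2.COLOR_RGB2HSV);m=np.zeros(p.shape[:2],bool);s=np.s_[q[1]-16:q[1]+16,q[0]-14:q[0]+14]
    m[s]=((hsv[...,1]>130)&((hsv[...,0]<10)|(hsv[...,0]>172)))[s]
    v,u=np.nonzero(m);P=plane(n,u,v,58)[:,:2].astype(np.float32);cc=cv2.minEnclosingCircle(P);print(n,len(u),cc,u.min(),u.max(),v.min(),v.max())
    cv2.imwrite(f"pics/cup_{n}.png",cv2.resize(p[q[1]-30:q[1]+30,q[0]-30:q[0]+30][...,::-1],None,fx=6,fy=6))
E
```

```text
top 150 ((619.0, 181.71742248535156), 68.32196044921875) 247 274 158 189
scene 233 ((613.5556640625, 176.0501708984375), 49.12993240356445) 381 407 175 201
```

View pics/cup_scene.png

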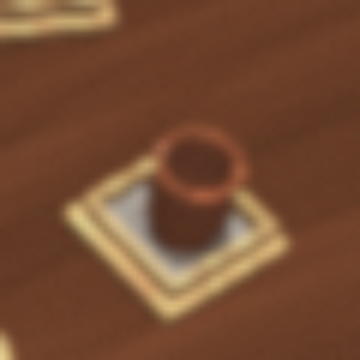

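The cup stands upright on the felt inside the lip (crop 195,190). It was released within 1 mm of the measured base centre, so I'm handing in.

```bash
python3 -c "
from cell import manip
print(manip.sign_off())"
```

```text
the job is handed in; nothing more can be done
None
```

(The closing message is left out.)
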